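# Sort the left-over bolt and socket after a repair

## Task

Tidy two pieces off the workshop bench: put the long hex bolt into the round steel dish, and put the deep (tall, slim) socket into the black rectangular parts bin. The small short bolt and the short fat socket standing near them are not the ones meant. Let go of both pieces so that they rest in their containers.

Things in the scene. Friction and masses are not known exactly. Their poses are not given: they have to be found in the camera images.
- long_bolt: the long hex bolt, dark steel, 0.2 kg, standing upright on its head: hexagonal head 30 mm across the flats and 13 mm high at the bottom, round threaded shank 20 mm in diameter and 65 mm long above it, 78 mm tall in all. Origin: centre of the head's underside; z runs along the shank towards its tip (up at the start). A smaller bolt (39 mm tall, 12 mm shank) also stands on the bench and is not wanted.
- bolt_mid (a point): point on the long bolt's axis halfway along it, 39 mm from the head's underside
- deep_socket: the deep socket, bright steel, 0.18 kg, standing upright: a plain cylinder 30 mm in diameter and 80 mm tall with a square black recess on top. Origin: centre of its underside; z along its axis (up at the start). A short fat socket (42 mm in diameter, 38 mm tall) also stands on the bench and is not wanted.
- socket_mid (a point): point on the deep socket's axis at half its height, 40 mm from its underside
- steel_dish: round open steel dish with sloping sides, standing fast on the bench: 150 mm across at the rim, 120 mm across at the bottom, 35 mm high, wall 3 mm, inner floor 4 mm above the bench, grey floor pad with three thin brass washers. Origin: centre of its underside; z up.
- black_bin: rectangular open black plastic parts bin with an orange clip on each long side, standing fast on the bench: outside 130 mm along its x, 180 mm along its y and 50 mm high, walls 4 mm, inner floor 4 mm above the bench. Origin: centre of its underside; z up.
Mind the look-alikes: they are no part of the job. What is shaped like the black_bin but pink is not meant. What is shaped like the deep_socket but red is not meant.

How it is judged (in metres and radians):
At the end, for the whole second after the job is handed in: Released and at rest (below 30 mm/s), standing, leaning or lying: the long bolt in the steel dish, head and middle inside the rim, middle under 55 mm above the dish's underside; the deep socket in the black bin, foot and middle inside the walls, middle under 57 mm above its underside (horizontal distance between long_bolt and steel_dish below 0.072 m and horizontal distance between bolt_mid and steel_dish below 0.068 m and z of bolt_mid in the frame of steel_dish below 0.055 m and x of deep_socket in the frame of black_bin between -0.064 and 0.064 m and y of deep_socket in the frame of black_bin between -0.089 and 0.089 m and x of socket_mid in the frame of black_bin between -0.06 and 0.06 m and y of socket_mid in the frame of black_bin between -0.085 and 0.085 m and z of socket_mid in the frame of black_bin below 0.057 m and linear speed of each of long_bolt, deep_socket below 0.03 m/s); the robot touches nothing.
It also fails if it takes over 54 s, if anything falls off the work surface, if the arm or the gripper's body presses on something with over 40 N, if the wrist force passes 120 N, or if a joint passes its speed limit or range.

## Robot

A 6-joint arm with a two-finger parallel gripper is mounted at the origin on the work surface. World frame = base frame: x ahead of the robot, y to its left, z up, the work surface at z = 0. Lengths are in mm, angles in rad, forces in N, time in s.
With the tool pointing down it reaches from about 350 to 975 mm from the base axis. Payload 4.9 kg.
Tool frame: the origin (TCP) lies midway between the tips of the shut fingers; the grasp point (between the pads) lies 19 mm behind it; z points along the fingers, y is the line along which they close (so a half turn about z gives the same grasp; the last joint's range is limited). The gripper opens to 85 mm and grips with 20 to 120 N. Pads are 22 mm wide; open, the fingers measure 114 mm over their backs; the gripper's body (76 mm by 85 mm) begins 54 mm behind the grasp point. The pads swing forward as they close: fully open they stand 13 mm farther back than shut.
Start: joints at [0.986, 0.053, 1.613, -0, 1.476, -0.119], TCP at [280.698, 558.4, 231.304] pointing down, gripper open.
Joint ranges: [-3.01, 3.01], [-1.01, 2.22], [0.06, 2.58], [-1.02, 4.17], [0.09, 2.62], [-3.14, 3.14]. Speed limits (rad/s): [2.57, 2.57, 3.14, 3.14, 3.14, 3.14].

## Interface

Orientations are given as a unit quaternion [x, y, z, w].
In Python, from rig import bot gives the robot as it stands.
- The arm moves only by the tool step_arm, never from a script. Its argument "targets" is a list of rows, each a list of 5 numbers: the opening, from 0 (shut) to 1 (fully open), then the shift along the tool's x, y, z scaled (see below), then the turn about the tool's z scaled (see below). In form: [[jaw, x, y, z, twist], ...]. A call has 1 to 8 rows; each row is the pose to reach, as a shift and turn from the pose commanded when the call began, along the tool's axes at that moment, turning the shorter way round; what a row does not reach only later rows make up. The controller multiplies each number of a shift by 1 m and each number of a turn by pi rad. A row lasts 1/12 s, in which the tool goes at most 41.7 mm and 7.16 degrees, less where a joint would pass 70% of its speed; a pose out of reach is approached as far as the arm can. A call with a number of a shift or a turn outside -1 to 1 is refused whole. A call with a gripper value outside its range is refused whole. The fingers move at their own pace and stop on an object; the grip force is fixed at half the most. Time passes only in rows, so rows that repeat a pose let the fingers close. It gives the time, the measured TCP pose, the force, the opening and the grip force at its end, in the units of the state.
- bot.observe(): the state, without advancing time (a new reading comes with each control period).
- bot.camera(name): name is "side" or "top" or "wrist"; returns a dict with "frame" (400x640x3 uint8, red, green, blue), "z_map" (400x640 float32, mm along the optical axis (not along the pixel's ray), 0 where there is no reading), "K" (3x3 intrinsics, pixels), "world_from_camera" (4x4, takes a point from camera to world coordinates). Camera axes: x right, y down, z forward; pixel columns grow to the right and rows downward; lengths in mm; the calibration is good to about 2 mm. A picture is of the moment at which its call begins.
- bot.job_done(): hands the job in; it is judged then, once.
Trained networks look in a picture, given as the dict that the camera call returned (one of the last four; its "shot" number tells which), for a name from the list of things; names that differ only in an ending like _2 or _b are one class to them, and where a whole thing is asked for, a point or a joint stands for the part that bears it (a point fixed in the world has none). Each returns a list of dicts, best first, with "p" (0 to 1); they miss things now and then, are a little off and sometimes report something else, mostly with a low value. They report only what shows in the picture. A call takes as long as a camera call. They do not tell look-alikes from the thing itself.
- bot.recognise(picture, name): "location" ([x, y, z] in mm, in world coordinates, good to about 4 mm: the middle of the surface that is visible of it).
- bot.regions_of(picture, name): "region" (400x640 bool, what is visible of it).
The state is a dict: "clock": time; "joint_pos": joint angles; "joint_velocities": joint speeds; "joint_efforts": joint torques, N m; "position": TCP position; "ee_rot": TCP orientation; "force": force on the tool from outside, world axes, zero at the start; "wrist_torque": the same for the moment, N m; "finger_gap": finger opening in mm; "grip_force": force on a finger pad.
Only numpy, scipy, OpenCV 4.12 (cv2) and the standard library are available. Lean on these libraries where they do the work, as an engineer would, in place of code of your own. Each camera call takes 0.05 s, during which the arm holds its last target. There are 200 camera calls.

## Working session

There is one attempt and no reset: what is moved stays moved. The work goes in short steps, Python scripts to look and compute and a tool call to move; the robot and the scene stay as the last step left them, time stands still between calls to the robot, and variables do not carry over. Pictures are saved under pics/ and viewed, at most 10 in all, crops included, and the job is handed in when it is done.

Besides the shell and the picture viewer there is one more tool, called after "Emit:" as name([rows], argument=value, ...), one row to a line, values as JSON. step_arm: Moves the arm, as the interface text tells. Its arguments: {"type":"object","properties":{"targets":{"type":"array","items":{"type":"array","items":{"type":"number"}}}},"required":["targets"]}

```bash
mkdir -p pics
cat > h.py <<'E'
from rig import bot
import numpy as np, cv2
def save(c,n): cv2.imwrite('pics/'+n,c["frame"][:,:,::-1])
def pts(c,mask=None):
    z=c["z_map"]; v,u=np.nonzero((z>0)&(mask if mask is not None else True)); d=z[v,u]; K=c["K"]
    p=np.c_[(u-K[0,2])*d/K[0,0],(v-K[1,2])*d/K[1,1],d,np.ones(len(d))]
    return (p@c["world_from_camera"].T)[:,:3],u,v
E
python3 - <<'E'
from h import *
np.set_printoptions(precision=1,suppress=True)
o=bot.observe();print(o)
for n in("top","side"):
    c=bot.camera(n);save(c,n+'0.png')
    for t in("long_bolt","deep_socket","steel_dish","black_bin"):
        for r in bot.regions_of(c,t):
            p,u,v=pts(c,r["region"]); col=np.median(c["frame"][r["region"]],0)
            print(n,t,round(r["p"],2),"px",u.mean(),v.mean(),"med",np.median(p,0),"lo",np.percentile(p,2,0),"hi",np.percentile(p,98,0),col)
E
```

```text
{'clock': 0.0, 'joint_pos': array([ 1. ,  0.1,  1.6, -0. ,  1.5, -0.1]), 'joint_velocities': array([ 0.,  0.,  0.,  0., -0., -0.]), 'joint_efforts': array([ -0. , -39.4, -37. ,  -0. ,   0. ,  -0. ]), 'position': array([280.4, 557.9, 230.1]), 'ee_rot': array([ 0.2,  1. , -0. , -0. ]), 'force': array([-0.6, -0.8, -0.4]), 'wrist_torque': array([-0., -0., -0.]), 'grip_force': 0.0, 'finger_gap': 85.18650081775831}
top long_bolt 0.43 px 331.3916083916084 232.69230769230768 med [433.2 -94.1  21. ] lo [ 421.4 -111.8   -1.7] hi [449.9 -81.8  82.4] [81. 86. 88.]
top deep_socket 0.54 px 326.02027027027026 163.77702702702703 med [608.8 -77.2  78.4] lo [601.7 -90.   18.3] hi [627.7 -65.7  84.4] [101. 103. 102.]
top deep_socket 0.48 px 325.2204301075269 140.70967741935485 med [671.7 -74.6  76.2] lo [664.7 -91.6  -0.5] hi [695.2 -61.   83.3] [118.  59.  59.]
top steel_dish 0.6 px 179.00124481327802 179.3585062240664 med [575.1 316.6   5.7] lo [506.4 245.6  -0.6] hi [637.1 377.   35.4] [103. 104. 107.]
top black_bin 0.83 px 416.520697167756 202.32271241830065 med [ 523.8 -325.9    5.6] lo [ 450.2 -4
[... 246 characters left out ...]
02272727272 med [610.1 -85.4  49.3] lo [602.9 -92.2   3.4] hi [627.9 -68.   81.2] [94. 98. 97.]
side deep_socket 0.56 px 387.7810810810811 174.02972972972972 med [673.  -82.   47.7] lo [665.8 -89.1   0.7] hi [694.3 -62.   81.1] [114.   5.   2.]
side steel_dish 0.78 px 279.24793388429754 127.47520661157024 med [578.1 331.3  13.7] lo [506.7 239.5   0.8] hi [640.7 381.7  35.3] [ 98. 101. 105.]
side black_bin 0.96 px 337.9970913321699 346.7261198371146 med [ 309.6 -410.     5.5] lo [ 237.1 -500.9    1.4] hi [ 367.  -322.9   50.8] [212. 109. 142.]
side black_bin 0.6 px 401.5497702909648 265.23209120299475 med [ 528.6 -319.8   12.8] lo [ 448.3 -412.3    1.1] hi [ 590.4 -227.    50.8] [19. 19. 18.]
```

View pics/top0.png

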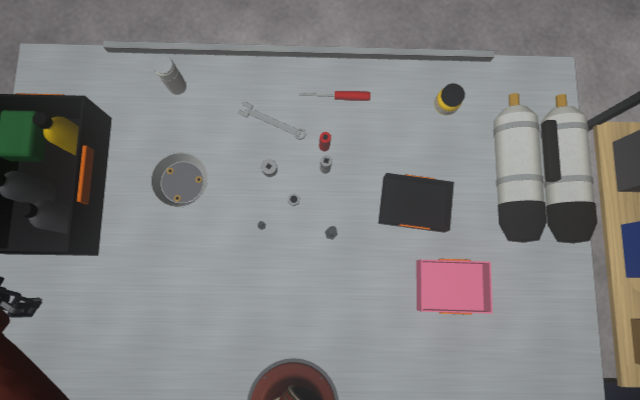

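View pics/side0.png

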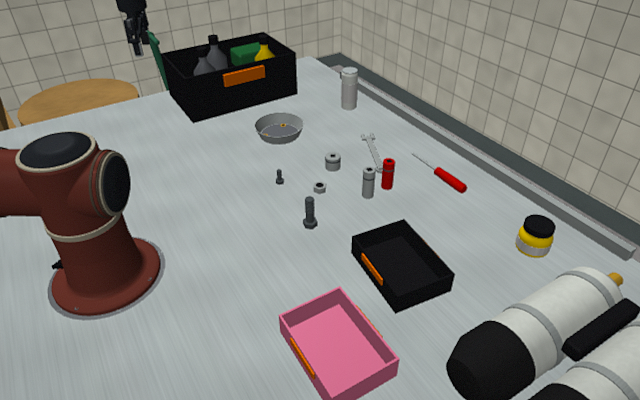

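Run:
```python
from h import *
np.set_printoptions(precision=1,suppress=True)
from scipy.spatial.transform import Rotation as R
o=bot.observe();print(R.from_quat(o["ee_rot"]).as_matrix())
for n in("top","side"):
    c=bot.camera(n);p,u,v=pts(c)
    for lo,hi,x0,x1,y0,y1 in((70,88,400,470,-140,-60),(6,14,400,470,-140,-60),(70,88,590,640,-110,-50),(20,100,380,720,-200,50),(30,60,480,660,220,400),(44,60,430,610,-430,-210)):
        m=(p[:,2]>lo)&(p[:,2]<hi)&(p[:,0]>x0)&(p[:,0]<x1)&(p[:,1]>y0)&(p[:,1]<y1)
        q=p[m]
        if len(q)>3: print(n,lo,hi,len(q),"min",q.min(0),"max",q.max(0),"mean",q.mean(0),cv2.minAreaRect(q[:,:2].astype(np.float32)))
    # clusters of tall stuff
    g=np.zeros((400,640),np.uint8); m=(p[:,2]>18)&(p[:,2]<100)&(p[:,0]>250); g[v[m],u[m]]=1
    k,l=cv2.connectedComponents(g); lab=l[v,u]
    for i in range(1,k):
        q=p[lab==i]
        if len(q)>15: print(n,i,len(q),np.percentile(q,3,0),np.percentile(q,97,0))
```

```text
[[-0.9  0.4 -0. ]
 [ 0.4  0.9 -0. ]
 [-0.  -0.  -1. ]]
top 70 88 57 min [ 426.8 -104.3   72. ] max [447.7 -86.6  84.8] mean [437.1 -95.5  78. ] ((437.2458190917969, -95.48005676269531), (20.83306121826172, 17.70502471923828), 0.3228817880153656)
top 6 14 32 min [ 415.  -111.3    6.1] max [446.8 -61.1  13.9] mean [431.3 -93.4  11. ] ((425.1736145019531, -87.22116088867188), (30.778451919555664, 46.808189392089844), 54.538448333740234)
top 70 88 108 min [601.2 -92.5  71.4] max [631.1 -64.1  85.3] mean [615.4 -77.7  79.2] ((616.371826171875, -77.69528198242188), (28.42673683166504, 29.057968139648438), 20.312515258789062)
top 20 100 403 min [ 426.8 -104.3   20.1] max [694.2  13.1  85.3] mean [605.8 -78.5  68. ] ((557.662841796875, -41.20561218261719), (268.1195068359375, 111.44685363769531), 3.6049599647521973)
top 30 60 281 min [495.1 233.9  30. ] max [644.6 382.6  40.7] mean [575.2 318.3  33.4] ((569.8444213867188, 308.5850524902344), (146.98056030273438, 149.00889587402344), 10.416607856750488)
top 44 60 524 min [ 445.3 -414.1   44. ] max [ 594.4 -223.2   55.8] mean [ 518.  -321.7   
[... 2763 characters left out ...]
-537.    18.8] [963.6 363.4  80.8]
side 13 510 [503.3 238.4  18.6] [641.6 381.5  35.5]
side 14 197 [590.7  53.9  18.9] [627.8  91.1  40.2]
side 16 298 [665.8 -88.8  20.4] [691.8 -63.6  81. ]
side 18 310 [602.7 -91.5  20.7] [629.1 -67.7  80.9]
side 19 226 [ 812.3 -199.    18.4] [ 833.4 -104.1   27.4]
side 20 42 [450.3  85.   18.7] [461.3  94.5  39.2]
side 22 219 [ 428.5 -105.3   21. ] [447.6 -88.8  78.9]
side 23 1142 [ 778.2 -450.7   21.5] [ 834.6 -392.2   71.8]
side 24 2619 [ 448.4 -412.4   19.2] [ 590.4 -226.8   51. ]
side 25 7207 [ 420.  -680.9   46.7] [ 716.9 -542.7   99.5]
side 27 126 [ 772.  -599.8   56. ] [ 819.9 -578.1   89.8]
side 29 2363 [ 256.4 -501.1   19.3] [ 368.4 -322.4   51.1]
```

Top view: the long bolt is at px (331,232), the deep socket at (326,163) with the red one behind it at (325,141). The dish is at (180,180) and the black bin at (416,202). The side view agrees, and the pink bin is well clear.

World positions in mm:

| Item | x, y |
|---|---|
| Bolt | (437.5, -96) |
| Socket | (616.5, -77.5) |
| Dish | (570.5, 309) |
| Bin | (520.5, -319) |

The bin's long axis lies at 83°.

```bash
cat > go.py <<'E'
import sys
from h import *
from scipy.spatial.transform import Rotation as R
o=bot.observe(); M=R.from_quat(o["ee_rot"])
# args: x y z (mm) yaw of tool y axis (deg)
t=np.array(list(map(float,sys.argv[1:4]))); a=float(sys.argv[4])
m=M.as_matrix(); cur=np.degrees(np.arctan2(m[1,1],m[0,1]))
d=-(a-cur)  # tool z is down
print("pos",o["position"].round(1),"yaw",cur.round(2),"shift",(M.inv().apply(t-o["position"])/1000).round(4),"twist",round(((d+90)%180-90)/180,4), "clock",o["clock"],"gap",o["finger_gap"])
E
python3 go.py 437.5 -96 200 90
```

```text
pos [280.7 558.4 231.3] yaw 63.31 shift [-0.434  -0.5143  0.0313] twist -0.1483 clock 0.6 gap 85.57124319151205
```

Emit:
step_arm([
  [1, -0.217, -0.257, 0.015, -0.148],
  [1, -0.217, -0.257, 0.015, -0.148],
  [1, -0.217, -0.257, 0.015, -0.148],
  [1, -0.217, -0.257, 0.015, -0.148],
  [1, -0.217, -0.257, 0.015, -0.148],
  [1, -0.217, -0.257, 0.015, -0.148],
  [1, -0.217, -0.257, 0.015, -0.148],
  [1, -0.217, -0.257, 0.015, -0.148],
])

```text
clock: 1.27
position: [358.1, 233.8, 216.7]
ee_rot: [0.0, 1.0, 0.0, 0.001]
force: [0.6, 0.0, 0.6]
finger_gap: 85.5
grip_force: 0.0
```

```bash
python3 go.py 437.5 -96 150 90
```

```text
pos [358.1 233.8 216.7] yaw 90.0 shift [-0.0793 -0.3298  0.0666] twist -0.0 clock 1.2667 gap 85.514353613815
```

Emit:
step_arm([
  [1, -0.079, -0.33, 0.066, 0],
  [1, -0.079, -0.33, 0.066, 0],
  [1, -0.079, -0.33, 0.066, 0],
  [1, -0.079, -0.33, 0.066, 0],
  [1, -0.079, -0.33, 0.066, 0],
  [1, -0.079, -0.33, 0.066, 0],
  [1, -0.079, -0.33, 0.066, 0],
  [1, -0.079, -0.33, 0.066, 0],
])

```text
clock: 1.93
position: [434.2, -85.0, 153.0]
ee_rot: [0.001, 1.0, -0.0, 0.001]
force: [1.9, 0.3, -0.2]
finger_gap: 85.6
grip_force: 0.0
```

```bash
python3 go.py 437.5 -96 38 90
python3 - <<'E'
from h import *
c=bot.camera("wrist");save(c,"w1.png")
for r in bot.recognise(c,"long_bolt"):print(r)
p,u,v=pts(c);m=(p[:,2]>60)&(p[:,2]<90)&(abs(p[:,0]-437)<40)&(abs(p[:,1]+96)<25);q=p[m];print(len(q),q.min(0),q.max(0)) if len(q) else 0
E
```

```text
pos [434.2 -85.  153. ] yaw 89.92 shift [-0.0031 -0.0109  0.115 ] twist -0.0005 clock 1.9333 gap 85.58602352895467
{'location': [432.5, -93.5, 60.7], 'p': 0.83}
839 [ 426.33520155 -102.34383733   60.00041533] [447.86634852 -81.88300746  80.18741839]
```

Emit:
step_arm([
  [1, -0.003, -0.01, 0, 0],
  [1, -0.003, -0.01, 0.03, 0],
  [1, -0.003, -0.01, 0.06, 0],
  [1, -0.003, -0.01, 0.09, 0],
  [1, -0.003, -0.01, 0.115, 0],
  [1, -0.003, -0.01, 0.115, 0],
  [0, -0.003, -0.01, 0.115, 0],
  [0, -0.003, -0.01, 0.115, 0],
])

```text
clock: 2.7
position: [438.4, -92.8, 39.7]
ee_rot: [-0.0, 1.0, -0.0, 0.001]
force: [0.4, -0.5, -0.2]
finger_gap: 63.8
grip_force: 0.0
```

Emit:
step_arm([
  [0, 0, 0, 0, 0],
  [0, 0, 0, 0, 0],
  [0, 0, 0, 0, 0],
  [0, 0, 0, 0, 0],
  [0, 0, 0, 0, 0],
  [0, 0, 0, 0, 0],
])

```text
clock: 3.2
position: [438.2, -93.1, 39.3]
ee_rot: [0.0, 1.0, -0.0, 0.001]
force: [0.9, 1.7, 6.0]
finger_gap: 18.7
grip_force: 58.4
```

Emit:
step_arm([
  [0, 0, 0, -0.03, 0],
  [0, 0, 0, -0.06, 0],
  [0, 0, 0, -0.09, 0],
  [0, 0, 0, -0.11, 0],
  [0, -0.01, 0.03, -0.11, 0],
  [0, -0.02, 0.06, -0.11, 0],
  [0, -0.03, 0.09, -0.11, 0],
  [0, -0.04, 0.12, -0.11, 0],
])

```text
clock: 3.87
position: [476.9, 28.3, 147.3]
ee_rot: [0.001, 1.0, -0.0, -0.0]
force: [0.3, -0.3, -2.7]
finger_gap: 19.1
grip_force: 59.1
```

```bash
python3 go.py 570.5 309 150 90;python3 - <<'E'
from h import *
c=bot.camera("side");save(c,"s1.png")
for r in bot.recognise(c,"long_bolt"):print(r)
E
```

```text
pos [476.9  28.3 147.3] yaw 89.9 shift [-0.0932  0.2808 -0.0027] twist -0.0005 clock 3.8667 gap 19.087349964461097
{'location': [467.3, 19.6, 120.7], 'p': 0.69}
```

View pics/s1.png

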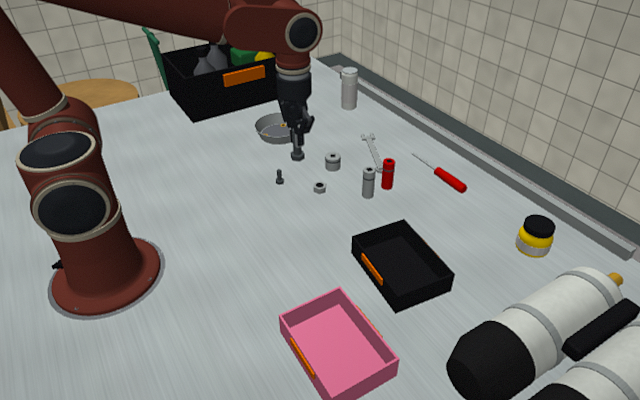

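The bolt hangs upright in the gripper at px (297,145), with its head below. Next I carry it to the dish.

Emit:
step_arm([
  [0, -0.01, 0.03, 0, 0],
  [0, -0.023, 0.07, 0, 0],
  [0, -0.036, 0.11, 0, 0],
  [0, -0.05, 0.15, 0, 0],
  [0, -0.063, 0.19, 0, 0],
  [0, -0.076, 0.23, 0, 0],
  [0, -0.088, 0.265, 0, 0],
  [0, -0.093, 0.281, 0, 0],
])

```text
clock: 4.63
position: [570.8, 311.4, 146.9]
ee_rot: [-0.001, 1.0, 0.0, -0.0]
force: [-0.2, -0.9, -1.9]
finger_gap: 18.3
grip_force: 59.7
```

Emit:
step_arm([
  [0, 0, 0, 0, 0],
  [0, 0, 0, 0.02, 0],
  [0, 0, 0, 0.04, 0],
  [0, 0, 0, 0.06, 0],
  [0, 0, 0, 0.08, 0],
  [0, 0, 0, 0.09, 0],
  [0, 0, 0, 0.09, 0],
  [0, 0, 0, 0.09, 0],
])

```text
clock: 5.3
position: [570.0, 307.1, 57.3]
ee_rot: [0.001, 1.0, -0.0, -0.001]
force: [0.9, -0.2, -2.1]
finger_gap: 18.7
grip_force: 59.7
```

```bash
python3 go.py 570.5 309 43.5 90
```

```text
pos [570.  307.1  57.3] yaw 89.91 shift [-0.0005  0.0019  0.0138] twist -0.0005 clock 5.3 gap 18.660599456565908
```

Now I lower it slowly until it makes contact.

Emit:
step_arm([
  [0, 0, 0.002, 0.005, 0],
  [0, 0, 0.002, 0.009, 0],
  [0, 0, 0.002, 0.011, 0],
  [0, 0, 0.002, 0.012, 0],
  [0, 0, 0.002, 0.012, 0],
  [0, 0, 0.002, 0.012, 0],
])

```text
clock: 5.8
position: [570.5, 310.2, 46.1]
ee_rot: [0.0, 1.0, 0.0, 0.0]
force: [-0.5, 1.3, -1.8]
finger_gap: 18.6
grip_force: 59.7
```

Emit:
step_arm([
  [0, 0, 0, 0.001, 0],
  [0, 0, 0, 0.002, 0],
  [0, 0, 0, 0.002, 0],
])

```text
clock: 6.05
position: [570.3, 310.1, 43.7]
ee_rot: [0.0, 1.0, -0.0, -0.0]
force: [-0.2, 0.0, -2.3]
finger_gap: 18.5
grip_force: 59.7
```

Emit:
step_arm([
  [0, 0, 0, 0.001, 0],
  [0, 0, 0, 0.001, 0],
  [0, 0, 0, 0.001, 0],
])

```text
clock: 6.3
position: [570.5, 310.2, 43.4]
ee_rot: [0.0, 1.0, 0.0, 0.0]
force: [-2.0, 0.6, 0.8]
finger_gap: 18.5
grip_force: 60.5
```

Emit:
step_arm([
  [0.35, 0, 0, 0, 0],
  [0.5, 0, 0, 0, 0],
  [0.7, 0, 0, 0, 0],
  [0.7, 0, 0, 0, 0],
  [0.7, 0, 0, -0.03, 0],
  [0.7, 0, 0, -0.06, 0],
  [0.8, 0, 0, -0.09, 0],
  [1, 0, 0, -0.11, 0],
])

```text
clock: 6.97
position: [571.5, 310.6, 156.4]
ee_rot: [0.0, 1.0, 0.001, 0.002]
force: [0.8, -0.2, 0.3]
finger_gap: 78.5
grip_force: 0.0
```

```bash
python3 go.py 616.5 -77.5 155 90
python3 - <<'E'
from h import *
c=bot.camera("wrist");save(c,"w2.png")
for r in bot.recognise(c,"long_bolt"):print(r)
E
```

```text
pos [571.5 310.6 156.4] yaw 89.96 shift [-0.0452 -0.3881  0.001 ] twist -0.0002 clock 6.9667 gap 78.5228612804462
{'location': [565.3, 306.8, 66.3], 'p': 0.8}
```

View pics/w2.png

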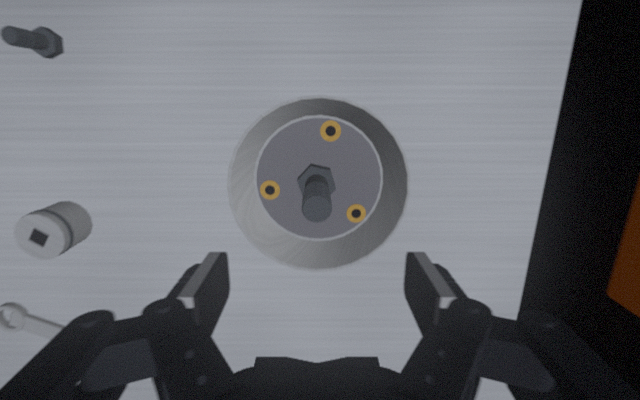

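The bolt stands upright in the middle of the dish at px (317,190), free of the fingers. The deep socket is next.

Emit:
step_arm([
  [1, -0.005, -0.04, 0, 0],
  [1, -0.01, -0.08, 0, 0],
  [1, -0.014, -0.12, 0, 0],
  [1, -0.019, -0.16, 0, 0],
  [1, -0.023, -0.2, 0, 0],
  [1, -0.028, -0.24, 0, 0],
  [1, -0.033, -0.28, 0, 0],
  [1, -0.037, -0.32, 0, 0],
])

```text
clock: 7.73
position: [606.4, -11.8, 151.4]
ee_rot: [0.0, 1.0, 0.0, -0.001]
force: [1.1, 0.3, 0.5]
finger_gap: 85.1
grip_force: 0.0
```

Emit:
step_arm([
  [1, -0.004, -0.035, 0, 0],
  [1, -0.008, -0.065, 0, 0],
  [1, -0.008, -0.068, 0, 0],
  [1, -0.008, -0.068, 0, 0],
])

```text
clock: 8.07
position: [614.5, -79.5, 151.4]
ee_rot: [0.002, 1.0, 0.0, -0.001]
force: [-0.4, 0.5, -0.4]
finger_gap: 85.3
grip_force: 0.0
```

```bash
python3 go.py 616.8 -77.5 42 90
python3 - <<'E'
from h import *
c=bot.camera("wrist")
for r in bot.recognise(c,"deep_socket"):print(r)
p,u,v=pts(c);m=(p[:,2]>70)&(p[:,2]<88)&(abs(p[:,0]-616)<27)&(abs(p[:,1]+77)<25);q=p[m];print(len(q),q.min(0),q.max(0)) if len(q) else 0
E
```

```text
pos [614.5 -79.5 151.4] yaw 89.77 shift [-0.0025  0.0019  0.1094] twist -0.0013 clock 8.0667 gap 85.28836904563804
{'location': [613.7, -70.8, 79.4], 'p': 0.9}
{'location': [669.1, -73.5, 73.8], 'p': 0.59}
1498 [601.02257439 -88.79502521  70.09605765] [630.73432779 -59.42326293  82.23149043]
```

Emit:
step_arm([
  [1, -0.002, 0.003, 0, 0],
  [1, -0.002, 0.003, 0.03, 0],
  [1, -0.002, 0.003, 0.06, 0],
  [1, -0.002, 0.003, 0.09, 0],
  [1, -0.002, 0.003, 0.109, 0],
  [1, -0.002, 0.003, 0.109, 0],
  [0, -0.002, 0.003, 0.109, 0],
  [0, -0.002, 0.003, 0.109, 0],
])

```text
clock: 8.83
position: [618.3, -74.2, 45.5]
ee_rot: [-0.0, 1.0, -0.0, 0.001]
force: [-0.0, 0.8, 0.6]
finger_gap: 63.9
grip_force: 0.0
```

Emit:
step_arm([
  [0, 0, 0, 0, 0],
  [0, 0, 0, 0, 0],
  [0, 0, 0, 0, 0],
  [0, 0, 0, 0, 0],
  [0, 0, 0, 0, 0],
  [0, 0, 0, 0, 0],
])

```text
clock: 9.33
position: [618.5, -75.0, 46.1]
ee_rot: [0.001, 1.0, -0.0, 0.002]
force: [-0.6, 0.9, 6.1]
finger_gap: 28.6
grip_force: 59.2
```

Emit:
step_arm([
  [0, 0, 0, -0.03, 0],
  [0, 0, 0, -0.06, 0],
  [0, 0, 0, -0.09, 0],
  [0, 0, 0, -0.11, 0],
  [0, 0.01, -0.03, -0.11, 0],
  [0, 0.022, -0.06, -0.11, 0],
  [0, 0.035, -0.09, -0.11, 0],
  [0, 0.047, -0.12, -0.11, 0],
])

```text
clock: 10.0
position: [568.9, -195.8, 153.5]
ee_rot: [0.0, 1.0, 0.0, -0.0]
force: [0.4, -0.0, -2.2]
finger_gap: 28.5
grip_force: 59.7
```

```bash
python3 go.py 520.5 -318.5 155 83
```

```text
pos [ 568.9 -195.8  153.5] yaw 89.99 shift [ 0.0483 -0.1227 -0.0015] twist 0.0388 clock 10.0 gap 28.49862631172589
```

Emit:
step_arm([
  [0, 0.012, -0.03, 0, 0.01],
  [0, 0.024, -0.06, 0, 0.02],
  [0, 0.036, -0.09, 0, 0.03],
  [0, 0.048, -0.12, 0, 0.039],
  [0, 0.048, -0.123, 0, 0.039],
  [0, 0.048, -0.123, 0.03, 0.039],
  [0, 0.048, -0.123, 0.06, 0.039],
  [0, 0.048, -0.123, 0.085, 0.039],
])

```text
clock: 10.67
position: [521.2, -317.5, 67.1]
ee_rot: [0.062, 0.998, 0.0, -0.0]
force: [-0.2, 1.3, -2.4]
finger_gap: 28.5
grip_force: 60.0
```

Emit:
step_arm([
  [0, 0, 0, 0.005, 0],
  [0, 0, 0, 0.01, 0],
  [0, 0, 0, 0.012, 0],
  [0, 0, 0, 0.012, 0],
  [0, 0, 0, 0.012, 0],
])

```text
clock: 11.08
position: [523.0, -318.6, 58.9]
ee_rot: [0.062, 0.998, -0.001, 0.001]
force: [-0.8, 0.7, -1.6]
finger_gap: 28.4
grip_force: 60.0
```

```bash
python3 go.py 520.5 -318.5 50 83
python3 - <<'E'
from h import *
save(bot.camera("side"),"s2.png")
E
```

```text
pos [ 523.  -318.6   58.9] yaw 82.95 shift [ 0.0026 -0.0002  0.0089] twist -0.0003 clock 11.0833 gap 28.405747566246976
```

View pics/s2.png

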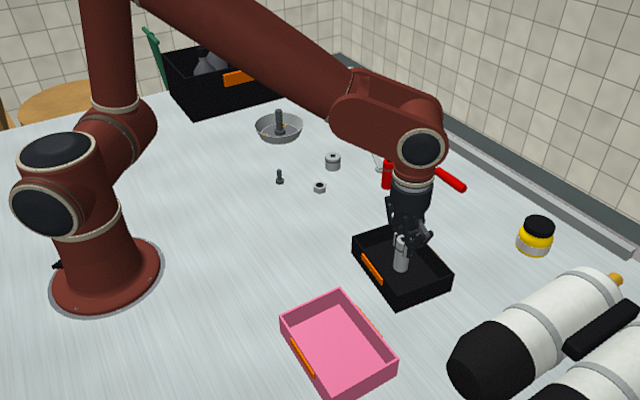

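The socket hangs upright in the middle of the bin at px (400,255), and the bolt still stands in the dish at (278,122). I lower it the last 9 mm.

Emit:
step_arm([
  [0, 0, 0, 0.003, 0],
  [0, 0, 0, 0.006, 0],
  [0, 0, 0, 0.007, 0],
  [0, 0, 0, 0.007, 0],
  [0, 0, 0, 0.007, 0],
])

```text
clock: 11.55
position: [522.0, -317.9, 50.2]
ee_rot: [0.062, 0.998, -0.0, 0.0]
force: [-0.3, 0.9, -0.6]
finger_gap: 29.0
grip_force: 60.2
```

Emit:
step_arm([
  [0, 0, 0, 0.001, 0],
  [0, 0, 0, 0.001, 0],
  [0, 0, 0, 0.001, 0],
])

```text
clock: 11.8
position: [522.2, -318.0, 50.1]
ee_rot: [0.062, 0.998, -0.0, 0.0]
force: [-1.5, 1.3, 5.6]
finger_gap: 28.8
grip_force: 60.8
```

Contact, so I release and retreat.

Emit:
step_arm([
  [0.4, 0, 0, 0, 0],
  [0.6, 0, 0, 0, 0],
  [0.75, 0, 0, 0, 0],
  [0.75, 0, 0, 0, 0],
  [0.75, 0, 0, -0.03, 0],
  [0.75, 0, 0, -0.06, 0],
  [0.8, 0, 0, -0.09, 0],
  [1, 0, 0, -0.12, 0],
])

```text
clock: 12.47
position: [521.6, -317.7, 169.8]
ee_rot: [0.062, 0.998, 0.0, -0.0]
force: [0.8, -0.8, -0.1]
finger_gap: 78.4
grip_force: 0.0
```

Emit:
step_arm([
  [1, 0, 0, -0.03, 0],
  [1, 0, 0, -0.05, 0],
  [1, 0, 0, -0.05, 0],
  [1, 0, 0, -0.05, 0],
  [1, 0, 0, -0.05, 0],
  [1, 0, 0, -0.05, 0],
  [1, 0, 0, -0.05, 0],
  [1, 0, 0, -0.05, 0],
])

```text
clock: 13.13
position: [521.3, -317.4, 217.0]
ee_rot: [0.062, 0.998, 0.001, -0.001]
force: [0.7, -0.5, 1.1]
finger_gap: 85.3
grip_force: 0.0
```

Run:
```python
from h import *
save(bot.camera("side"),"s3.png")
print(bot.observe()["position"])
```

```text
[ 521.42310969 -317.50240727  217.46554083]
```

View pics/s3.png

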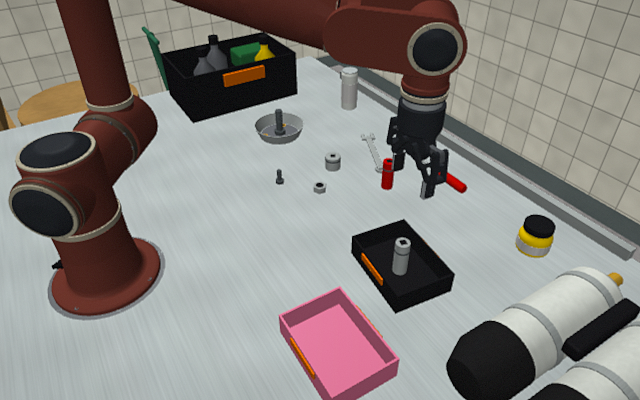

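The socket stands in the black bin at px (401,255), the bolt stands in the dish at (279,122), and the gripper is clear of both. I hand the job in.

```bash
python3 -c "
from rig import bot
print(bot.job_done())"
```

```text
the job is handed in; nothing more can be done
None
```

The long bolt stands released in the steel dish and the deep socket stands released in the black bin; I handed the job in at about 13 s, and no verdict was returned.

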